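Make up two sampling kits from the stock row

TASK

Make up two sampling kits from the stock standing in a row along the front of the bench, one kit at a time. First the small kit, in the two-pocket insert: stand the conical flask in the larger round well and the short bottle in the smaller one, leaving the large kit's things alone until that kit is complete; then the large kit, in the three-pocket insert: lay the marker pen in the long trough, stand the tall bottle in the larger round well and the little vial in the small one. Keep the flask, bottles and vial upright, and leave the petri dish where it lies.

Things in the scene. Friction and masses are not known exactly. Their poses are not given: they have to be found in the camera images.
- tall_bottle: Slim white plastic bottle with white ribbed screw cap, the tallest thing in the row: round body 38 mm across up to 88 mm, cap 27 mm across, 119 mm high, 90 g, standing. Origin: centre of its underside; z up along its axis. Grip the body at about 68 mm.
- short_bottle: Short whitish plastic bottle with a red ribbed screw cap: round body 33 mm across up to 61 mm, cap 24 mm across, 82 mm high, 50 g, standing. Origin: centre of its underside; z up along its axis. Grip the body at about 44 mm.
- flask: Small stoppered conical flask with some yellow liquid (solid in the simulation), 46 mm across at the foot, 101 mm high, neck 22 mm across from 45 mm up, 90 g, standing in the front row. Origin: centre of its underside; z up along its axis. Grip the neck at about 75 mm.
- vial: Small amber screw-cap vial, the smallest standing thing: 21 mm across, 51 mm high, 14 g. Origin: centre of its underside; z up along its axis. Grip at about 36 mm, so that the fingertips stay above the insert's top when it is set down.
- marker: Felt marker pen (white barrel, black cap) lying on the bench, a bar 13 mm wide, 128 mm long, 13 mm high, 14 g. Origin: centre of its underside; length along its y axis, z up. At the start its y axis is within 0.35 rad of the world's y. Grip across its width at mid-length, fingertips close to the bench, fingers opened only about 35 mm so that they also go between the trough's walls.
- petri_dish: Closed petri dish 62 mm across, 14 mm high, lying among the stock. A bystander: it belongs to no kit and stays where it is. Origin: centre of its underside.
- small_insert: Insert for the small kit: fixed white block, 88 (x) by 156 (y) by 22 mm high. Origin: centre of its underside, z up. Two round wells, floors 8 mm above the bench: the larger, 70 mm across, at x, y = (0, -33) mm, for the flask; the smaller, 50 mm across, at (0, 43), for the short bottle.
- large_insert: Insert for the large kit: fixed white block, 158 (x) by 164 (y) by 22 mm high. Origin: centre of its underside, z up. Three pockets, floors 8 mm above the bench: trough 62 (x) by 148 mm (y, its length) centred at x, y = (-40, 0) mm, for the marker; round well 66 mm across at (38, -40), for the tall bottle; round well 44 mm across at (38, 46), for the vial.
Not all that is in view belongs to the job. What is shaped like the tall_bottle but purple or turquoise is not meant. Leave any orange look-alike of the flask alone.

How it is judged:
By the outcome, as a careful person would: the job done as asked, in the order asked, and still so for the second after the job is handed in, with the robot touching nothing.
It also fails if it takes over 141 s, if anything falls off the work surface, if the arm or the gripper's body presses on something with over 40 N, if the wrist force passes 120 N, or if a joint passes its speed limit or range.

ROBOT

A 6-joint arm with a two-finger parallel gripper is mounted at the origin on a cart in front of the work surface, level with it; the furniture and walls round the work are solid. World frame = base frame: x ahead of the robot, y to its left, z up, the work surface at z = 0. Lengths are in m, angles in rad, forces in N, time in s.
With the tool pointing down it reaches from about 0.3 to 0.75 m from the base axis. Payload 8.5 kg.
Tool frame: the origin (TCP) lies midway between the tips of the shut fingers; the grasp point (between the pads) lies 19 mm behind it; z points along the fingers, y is the line along which they close (so a half turn about z gives the same grasp; the last joint's range is limited). The gripper opens to 85 mm and grips with 20 to 120 N. Pads are 22 mm wide; open, the fingers measure 114 mm over their backs; the gripper's body (76 mm by 85 mm) begins 54 mm behind the grasp point. The pads swing forward as they close: fully open they stand 13 mm farther back than shut.
Start: joints at [0.915, 0.381, 1.297, -0, 1.464, -0.215], TCP at [0.235, 0.497, 0.231] pointing down, gripper open.
Joint ranges: [-3.11, 3.11], [-0.89, 2.33], [0.22, 2.48], [-1.42, 4.56], [0.17, 2.85], [-2.88, 2.88]. Speed limits (rad/s): [2.39, 2.39, 3.14, 3.14, 3.14, 3.14].

INTERFACE

Orientations are given as [roll, pitch, yaw] about the fixed x, y, z axes, in that order (R = Rz(yaw) Ry(pitch) Rx(roll)).
In Python, from bench import manip, viewer gives the robot as it stands.
- The arm moves only by the tool servo_tool, never from a script. Its argument "moves" is a list that holds one entry, the list of rows, each a list of 7 numbers: the turn, a rotation vector about the tool's x, y, z in rad, then the shift along the tool's x, y, z in units of 30 mm (1.0 is 30 mm), then the opening, from 0 (shut) to 1 (fully open). In form: [[[ax, ay, az, dx, dy, dz, grip], ...]]. A call has 1 to 8 rows; each row shifts and turns the commanded pose from where the row before left it, along the tool's axes as they then stand; what a row does not reach is not made up. A row lasts 1/12 s, in which the tool goes at most 41.7 mm and 7.16 degrees, less where a joint would pass 70% of its speed; a pose out of reach is approached as far as the arm can. A call is refused whole if a number of a shift passes 1 or a number of a turn 0.125, either way. A call with a gripper value outside its range is refused whole. The fingers move at their own pace and stop on an object; the grip force is fixed at half the most. Time passes only in rows, so rows that do not move let the fingers close. It gives the time, the measured TCP pose, the force, the opening and the grip force at its end, in the units of the state.
- manip.read_state(): the state, without advancing time (a new reading comes with each control period).
- viewer.grab_frame(name): name is "side" or "top"; returns a dict with "image" (480x640x3 uint8, red, green, blue), "mtx" (3x3 intrinsics, pixels), "dist" ([k1, k2, p1, p2, k3] as OpenCV has them; the pictures are not rectified), "cam_to_world" (4x4, takes a point from camera to world coordinates). Camera axes: x right, y down, z forward; pixel columns grow to the right and rows downward; lengths in m; the calibration is good to about 2 mm. A picture is of the moment at which its call begins. There is no depth.
- manip.sign_off(): hands the job in; it is judged then, once.
The state is a dict: "time": time; "joint_positions": joint angles; "joint_vel": joint speeds; "tau": joint torques, N m; "ee_pos": TCP position; "eef_rot": TCP orientation; "force": force on the tool from outside, world axes, zero at the start; "torque": the same for the moment, N m; "opening": finger opening in m; "grip_force": force on a finger pad.
Only numpy, scipy, OpenCV 4.12 (cv2) and the standard library are available. Lean on these libraries where they do the work, as an engineer would, in place of code of your own. Each camera call takes 0.05 s, during which the arm holds its last target. There are 200 camera calls.

## Working session

There is one attempt and no reset: what is moved stays moved. The work goes in short steps, Python scripts to look and compute and a tool call to move; the robot and the scene stay as the last step left them, time stands still between calls to the robot, and variables do not carry over. Pictures are saved under pics/ and viewed, at most 14 in all, crops included, and the job is handed in when it is done.

Besides the shell and the picture viewer there is one more tool, called after "Emit:" as name(argument=value, ...), one argument or row to a line, values as JSON. servo_tool: Moves the arm, as the interface text tells. Its arguments: {"type":"object","properties":{"moves":{"type":"array","items":{"type":"array","items":{"type":"array","items":{"type":"number"}}}}},"required":["moves"]}

```bash
ls; mkdir -p pics; python3 - <<'E'
from bench import manip, viewer
import cv2, numpy as np, pickle
print(manip.read_state())
d={}
for n in ("side","top"):
    f=viewer.grab_frame(n); d[n]=f
    cv2.imwrite(f"pics/{n}0.png",f["image"][:,:,::-1]); print(n,f["mtx"].round(1).tolist(),np.round(f["dist"],4),f["cam_to_world"].round(3).tolist())
pickle.dump(d,open("f0.pkl","wb"))
E
```

```text
pics
{'time': 0.0, 'joint_positions': array([ 9.14730653e-01,  3.81215769e-01,  1.29825412e+00, -7.00833503e-06,
        1.46361809e+00, -2.15330993e-01]), 'joint_vel': array([-0.00066326, -0.00014839, -0.00241597, -0.00054636, -0.0036277 ,
        0.00123038]), 'tau': array([ 8.92275557e-05, -4.48477471e+01, -2.31276190e+01, -2.50286876e-04,
        4.88364341e-03, -1.02706699e-05]), 'ee_pos': array([0.23446789, 0.49719371, 0.23070341]), 'eef_rot': array([-3.14013037e+00, -3.12701377e-04,  2.70085850e+00]), 'force': array([0.74786555, 0.09677062, 0.59811891]), 'torque': array([ 0.02346407, -0.02965456, -0.00550109]), 'grip_force': 0.0, 'opening': 0.08539832489135415}
side [[469.2, 0.0, 327.9], [0.0, 469.2, 236.4], [0.0, 0.0, 1.0]] [0.0415 0.     0.     0.     0.    ] [[1.0, -0.007, -0.003, 0.482], [-0.0, -0.449, 0.894, -0.901], [-0.007, -0.894, -0.449, 0.515], [0.0, 0.0, 0.0, 1.0]]
top [[546.3, 0.0, 320.7], [0.0, 546.3, 241.1], [0.0, 0.0, 1.0]] [-0.0883  0.      0.      0.      0.    ] [[-0.016, -0.999, 0.039, 0.428], [-1.0, 0.016, 0.002, -0.008], [-0.002, -0.039, -0.999, 1.268], [0.0, 0.0, 0.0, 1.0]]
```

View pics/top0.png

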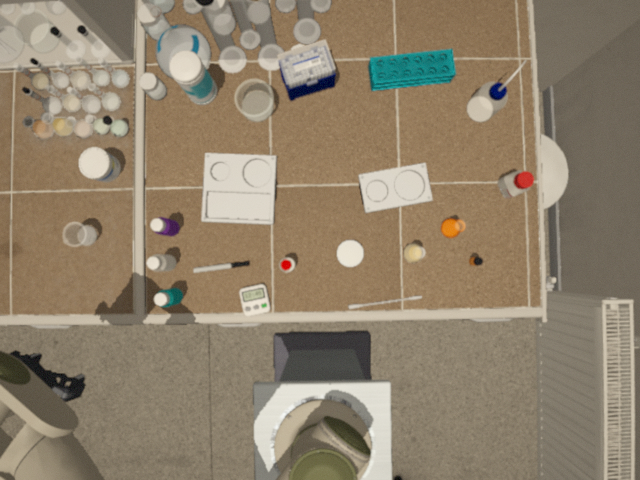

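View pics/side0.png

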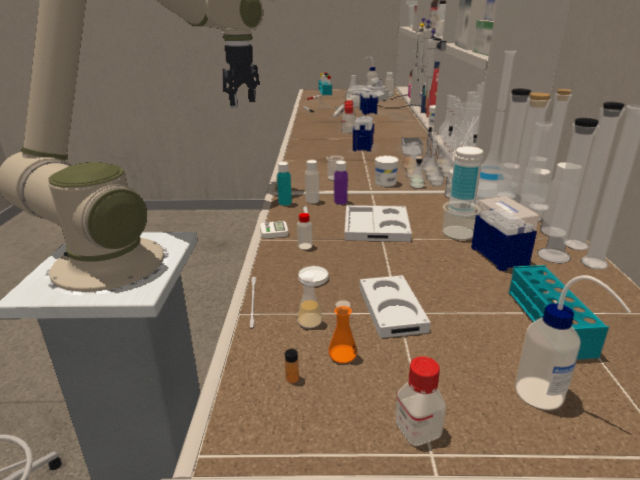

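The top view shows the row along the front:
- Tall-bottle shapes: purple (165,227), white (160,262) and turquoise (168,298).
- Marker (221,267), red-capped short bottle (287,265) and petri dish (350,253).
- Pale yellow flask (414,253), orange look-alike (452,228) and amber vial (476,261).
- Inserts: large (240,188) and small (395,188).

Choosing between candidates:
- Tall bottle: the white one at top (160,262) / side (312,182), because the purple and turquoise ones are excluded.
- Flask: the pale yellow one at top (414,253), not the orange one at (452,228).
- Short bottle: the small one at (287,265), not the big red-capped bottle at (515,183).

I'll confirm these in one enlarged crop.

```bash
cat > h.py <<'E'
import numpy as np, cv2
def ray(f,p):
    u=cv2.undistortPoints(np.array([[p]],float),f["mtx"],f["dist"])[0,0]
    T=f["cam_to_world"]; d=T[:3,:3]@np.r_[u,1]; return T[:3,3],d/np.linalg.norm(d)
def plane(f,p,z):
    o,d=ray(f,p); return (o+d*(z-o[2])/d[2]).round(4)
def tri(f,p,g,q):
    o,d=ray(f,p); a,b=ray(g,q)
    s=np.linalg.lstsq(np.c_[d,-b],a-o,rcond=None)[0]
    P,Q=o+s[0]*d,a+s[1]*b; return ((P+Q)/2).round(4), round(float(np.linalg.norm(P-Q)),4)
def blobs(img,box,fn,amin=15):
    x0,y0,x1,y1=box; c=img[y0:y1,x0:x1]; m=fn(cv2.cvtColor(c,cv2.COLOR_RGB2HSV).astype(int)).astype(np.uint8)
    n,l,s,ce=cv2.connectedComponentsWithStats(m)
    return [(s[i,0]+x0,s[i,1]+y0,s[i,2],s[i,3],s[i,4],(ce[i]+[x0,y0]).round(1).tolist()) for i in range(1,n) if s[i,4]>=amin]
E
python3 - <<'E'
import pickle,cv2,numpy as np
from h import *
d=pickle.load(open("f0.pkl","rb")); W=np.zeros((600,800,3),np.uint8)
def put(n,x0,y0,w,h,k,X,Y):
    c=cv2.resize(d[n]["image"][y0:y0+h,x0:x0+w],None,fx=k,fy=k,interpolation=cv2.INTER_CUBIC)
    for i in range(0,w,10): cv2.putText(c,str(x0+i),(i*k,8),0,.3,(0,255,255),1); cv2.line(c,(i*k,10),(i*k,14),(0,255,255),1)
    for i in range(10,h,10): cv2.putText(c,str(y0+i),(0,i*k+3),0,.3,(0,255,255),1)
    W[Y:Y+h*k,X:X+w*k]=c
put("top",140,245,50,35,5,0,0)       # tall
put("top",265,245,45,35,5,255,0)     # short
put("top",395,235,90,45,3,485,0)    # flask, vial
put("side",270,155,85,55,4,0,180)   # bottles
put("side",285,205,40,48,5,345,180)  # short
put("side",260,270,105,120,2,550,180)
put("top",190,255,65,20,5,0,425)
put("side",290,260,45,70,2,350,425)
put("side",278,345,30,42,4,460,430)
cv2.imwrite("pics/c1.png",W[:,:,::-1])
T,S=d["top"]["image"],d["side"]["image"]
red=lambda h:((h[...,0]<8)|(h[...,0]>172))&(h[...,1]>150)
print("red",blobs(T,(270,250,305,285),red),blobs(S,(290,205,325,250),red))
wh=lambda h:(h[...,1]<60)&(h[...,2]>165)
print("tall",blobs(T,(142,250,185,275),wh),blobs(S,(300,155,325,210),wh))
dk=lambda h:(h[...,2]<70)
print("vial",blobs(T,(465,250,490,275),dk),blobs(S,(280,345,305,390),dk))
print("marker",blobs(T,(185,258,255,278),wh),blobs(T,(185,258,255,278),dk))
print("inserts",blobs(T,(195,145,285,230),wh,300),blobs(T,(350,155,440,218),wh,300))
ye=lambda h:(h[...,0]>15)&(h[...,0]<35)&(h[...,1]<110)&(h[...,2]>150)
print("flask",blobs(T,(400,240,430,270),ye),blobs(S,(295,265,325,332),ye))
E
```

```text
red [(np.int32(281), np.int32(260), np.int32(10), np.int32(10), np.int32(80), [285.4, 264.4])] [(np.int32(298), np.int32(213), np.int32(12), np.int32(9), np.int32(93), [303.8, 216.9])]
tall [(np.int32(142), np.int32(250), np.int32(1), np.int32(25), np.int32(25), [142.0, 262.0]), (np.int32(146), np.int32(256), np.int32(14), np.int32(15), np.int32(149), [152.5, 262.6]), (np.int32(161), np.int32(259), np.int32(5), np.int32(11), np.int32(28), [163.1, 264.5])] [(np.int32(307), np.int32(160), np.int32(10), np.int32(3), np.int32(27), [311.3, 161.0]), (np.int32(319), np.int32(191), np.int32(6), np.int32(3), np.int32(17), [321.6, 191.9])]
vial [(np.int32(474), np.int32(257), np.int32(8), np.int32(8), np.int32(49), [477.5, 260.5])] [(np.int32(285), np.int32(349), np.int32(13), np.int32(14), np.int32(148), [290.9, 355.5]), (np.int32(295), np.int32(379), np.int32(9), np.int32(6), np.int32(16), [299.9, 382.3])]
marker [(np.int32(193), np.int32(264), np.int32(38), np.int32(9), np.int32(171), [211.6, 268.0])] [(np.int32(232), np.int32(261), np.int32(17), np.int32(6), np.int32(57), [239.9, 263.7])]
inserts [(np.int32(195), np.int32(145), np.int32(81), np.int32(85), np.int32(4990), [238.6, 188.1])] [(np.int32(358), np.int32(155), np.int32(82), np.int32(63), np.int32(2753), [395.4, 187.0])]
flask [(np.int32(400), np.int32(240), np.int32(30), np.int32(30), np.int32(747), [414.1, 255.6])] [(np.int32(298), np.int32(266), np.int32(27), np.int32(18), np.int32(342), [311.9, 273.9]), (np.int32(297), np.int32(312), np.int32(24), np.int32(15), np.int32(270), [309.3, 319.1])]
```

View pics/c1.png

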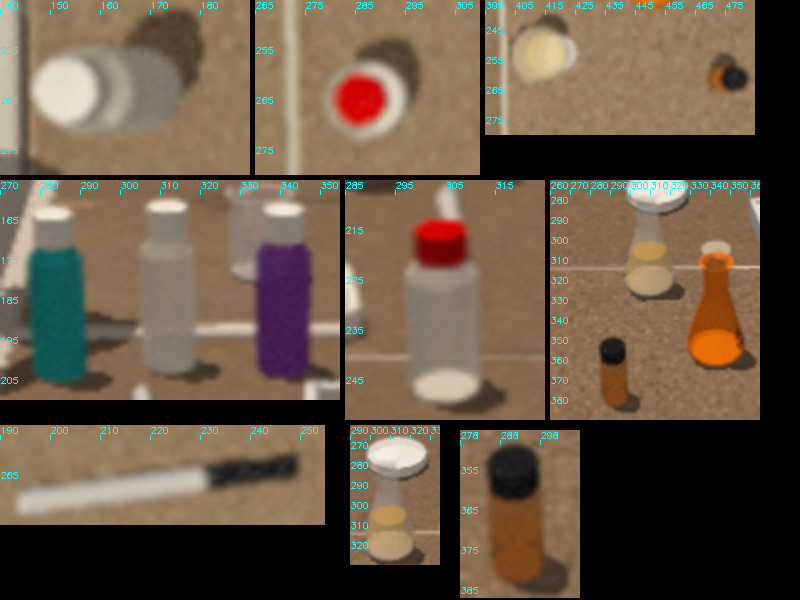

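The crops confirm the choices:
- Tall bottle: white, cap-top centre at top (153,262.8) / side (310,161.3), standing between the purple and turquoise ones.
- Short bottle: red cap at top (286,264.6) / side (304,214.6).
- Flask: yellow-liquid foot at top (412.5,254) / side (309,321.5), clearly not the orange one.
- Vial: cap at top (477.5,260.5) / side (291,351.5).

```bash
python3 - <<'E'
import pickle
from h import *
d=pickle.load(open("f0.pkl","rb")); t,s=d["top"],d["side"]; T,S=t["image"],s["image"]
print("tall top",tri(t,(153,262.8),s,(310,161.3)), "topz.119",plane(t,(153,262.8),.119),"side foot",plane(s,(311.2,201.5),0))
print("short top",tri(t,(285.8,264.4),s,(304,214.8)),plane(t,(285.8,264.4),.082),"foot",plane(s,(305,245),0))
print("vial top",tri(t,(477.7,260.5),s,(291,351.8)),plane(t,(477.7,260.5),.051),"foot",plane(s,(291.7,377.5),0))
print("flask foot",tri(t,(412.5,254),s,(309,321.5)),plane(t,(412.5,254),0),plane(s,(309,321.5),0),"stopper",plane(t,(420.5,253),.101))
print("petri",plane(t,(350,253.5),.014),"orange",plane(s,(343,354),0),"purple",plane(s,(340,202),0),"turq",plane(s,(285,203),0))
hsv=lambda c:cv2.cvtColor(c,cv2.COLOR_RGB2HSV).astype(int)
def quad(box,f,img):
    x0,y0,x1,y1=box; h=hsv(img[y0:y1,x0:x1]); m=((h[...,1]<45)&(h[...,2]>150)).astype(np.uint8)
    m=cv2.morphologyEx(cv2.morphologyEx(m,cv2.MORPH_CLOSE,np.ones((3,3))),cv2.MORPH_OPEN,np.ones((6,6)))
    c=max(cv2.findContours(m,0,2)[0],key=cv2.contourArea); r=cv2.minAreaRect(cv2.convexHull(c)); b=cv2.boxPoints(r)+[x0,y0]
    return b
for n,box in (("large",(190,140,290,235)),("small",(345,152,450,222))):
    b=quad(box,t,T); P=np.array([plane(t,p,.022) for p in b]); e=P[1]-P[0],P[2]-P[1]
    print(n,b.round(1).tolist(),P[:,:2].tolist(),"ctr",P.mean(0).round(4),"sides",[round(float(np.linalg.norm(v)),4) for v in e],"ang",[round(float(np.arctan2(v[1],v[0])),3) for v in e])
h=hsv(T); m=np.zeros(h.shape[:2],np.uint8); m[258:278,185:255]=(((h[...,1]<60)&(h[...,2]>150))|(h[...,2]<70))[258:278,185:255]
m=cv2.morphologyEx(m,cv2.MORPH_CLOSE,np.ones((3,3))); c=max(cv2.findContours(m,0,2)[0],key=cv2.contourArea); b=cv2.boxPoints(cv2.minAreaRect(c)); P=np.array([plane(t,p,.010) for p in b]);e=P[1]-P[0],P[2]-P[1]
print("marker",b.round(1).tolist(),P.mean(0),[(round(float(np.linalg.norm(v)),4),round(float(np.arctan2(v[1],v[0])),3)) for v in e])
# crops for inserts
W=np.zeros((600,800,3),np.uint8)
def put(im,x0,y0,w,h,k,X,Y):
    c=cv2.resize(im[y0:y0+h,x0:x0+w],None,fx=k,fy=k,interpolation=cv2.INTER_CUBIC)
    for i in range(0,w,10): cv2.putText(c,str(x0+i),(i*k,8),0,.3,(255,0,0),1); cv2.line(c,(i*k,10),(i*k,14),(255,0,0),1)
    for i in range(10,h,10): cv2.putText(c,str(y0+i),(0,i*k+3),0,.3,(255,0,0),1)
    W[Y:Y+h*k,X:X+w*k]=c
put(T,195,145,90,85,4,0,0); put(T,350,155,90,65,4,400,0); put(S,335,195,85,55,4,0,350); put(S,350,265,90,75,3,400,350)
cv2.imwrite("pics/c2.png",W[:,:,::-1])
E
```

```text
tall top (array([0.4313, 0.3501, 0.1193]), 0.002) topz.119 [0.4323 0.3502 0.119 ] side foot [0.4308 0.3495 0.    ]
short top (array([0.4249, 0.0704, 0.0827]), 0.0005) [0.4247 0.0705 0.082 ] foot [0.4246 0.0809 0.    ]
vial top (array([ 0.4253, -0.3568,  0.0521]), 0.0016) [ 0.4261 -0.3571  0.051 ] foot [ 0.4232 -0.3542  0.    ]
flask foot (array([ 0.4443, -0.2184,  0.0026]), 0.001) [ 0.4438 -0.2188  0.    ] [ 0.4446 -0.2149  0.    ] stopper [ 0.4444 -0.2193  0.101 ]
petri [ 0.4471 -0.0727  0.014 ] orange [ 0.5032 -0.3019  0.    ] purple [0.5134 0.3442 0.    ] turq [0.3563 0.3396 0.    ]
large [[201.9, 222.2], [204.7, 153.1], [276.9, 156.1], [274.0, 225.3]] [[0.5241, 0.2662], [0.6843, 0.2589], [0.6739, 0.0917], [0.5143, 0.1002]] ctr [0.5992 0.1792 0.022 ] sides [0.1604, 0.1675] ang [-0.046, -1.633]
small [[358.7, 174.9], [426.5, 162.8], [433.4, 201.5], [365.6, 213.6]] [[0.627, -0.0957], [0.653, -0.2527], [0.5633, -0.2662], [0.5378, -0.1097]] ctr [ 0.5953 -0.1811  0.022 ] sides [0.1591, 0.0907] ang [-1.407, -2.992]
marker [[192.5, 267.3999938964844], [247.8000030517578, 260.20001220703125], [248.5, 265.5], [193.1999969482422, 272.79998779296875]] [0.42195 0.2264  0.01   ] [(0.1293, -1.456), (0.0126, -3.022)]
```

View pics/c2.png

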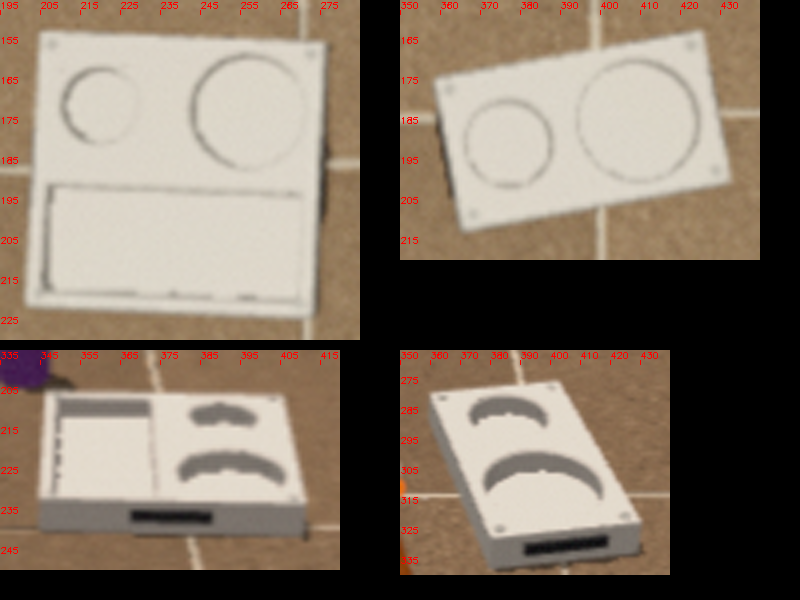

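The crop shows both inserts. Large insert: small well at about (219,171), large well at (256,172), trough at (238,204). Small insert: large well at (409,185), small well at (377,191).

Measured positions:

| Thing | Position (m) | Yaw |
|---|---|---|
| Flask | (.444, -.219) | |
| Short bottle | (.425, .070) | |
| Marker | (.422, .226) | ≈0.115 |
| Tall bottle | (.4315, .350) | |
| Vial | (.4255, -.357) | |
| Small insert | (.595, -.181) | .157 |
| Large insert | (.599, .179) | -.05 |

I'm starting with a turn to yaw π/2, then moving toward the flask.

Emit:
servo_tool(
  moves=[
    [[0, 0, 0.125, 0, 0, 0, 1], [0, 0, 0.125, 0, 0, 0, 1], [0, 0, 0.125, 0, 0, 0, 1], [0, 0, 0.125, 0, 0, 0, 1], [0, 0, 0.125, 0, 0, 0, 1], [0, 0, 0.125, 0, 0, 0, 1], [0, 0, 0.125, 0, 0, 0, 1], [0, 0, 0.125, 0, 0, 0, 1]],
  ],
)

```text
time: 0.77
ee_pos: [0.2345, 0.4973, 0.2309]
eef_rot: [-3.141, 0.001, 1.695]
force: [-0.0, 0.0, 0.3]
opening: 0.0852
grip_force: 0.0
```

Emit:
servo_tool(
  moves=[
    [[0, 0, 0.125, 0, 0, 0, 1], [0, 0, 0, 0, 1, 0, 1], [0, 0, 0, 0, 1, 0, 1], [0, 0, 0, 0, 1, 0, 1], [0, 0, 0, 0, 1, 0, 1], [0, 0, 0, 0, 1, 0, 1], [0, 0, 0, 0, 1, 0, 1], [0, 0, 0, 0, 1, 0, 1]],
  ],
)

```text
time: 1.43
ee_pos: [0.446, 0.4982, 0.2308]
eef_rot: [-3.141, 0.001, 1.576]
force: [-0.3, 0.2, 0.1]
opening: 0.0856
grip_force: 0.0
```

Emit:
servo_tool(
  moves=[
    [[0, 0, 0, -1, 0, 0, 1], [0, 0, 0, -1, 0, 0, 1], [0, 0, 0, -1, 0, 0, 1], [0, 0, 0, -1, 0, 0, 1], [0, 0, 0, -1, 0, 0, 1], [0, 0, 0, -1, 0, 0, 1], [0, 0, 0, -1, 0, 0, 1], [0, 0, 0, -1, 0, 0, 1]],
  ],
)

```text
time: 2.1
ee_pos: [0.4454, 0.2571, 0.231]
eef_rot: [-3.141, 0.0, 1.576]
force: [1.2, 0.0, 0.3]
opening: 0.0851
grip_force: 0.0
```

```bash
python3 - <<'E'
import pickle
from h import *
d=pickle.load(open("f0.pkl","rb")); t,s=d["top"],d["side"]
print("heights small",tri(t,(433.4,201.5),s,(381.7,327.3)),tri(t,(426.5,162.8),s,(430,322.3)))
print("large",tri(t,(274,225.3),s,(345,232)),tri(t,(276.9,156.1),s,(411.2,233.2)))
for n,p in dict(sL=(409.3,184.9),sS=(377,190.6),lL=(256,172),lS=(219,171)).items(): print(n,plane(t,p,.022))
def loc(c,a,x,y): return np.round([c[0]+x*np.cos(a)-y*np.sin(a),c[1]+x*np.sin(a)+y*np.cos(a)],4)
print([loc((.5953,-.1811),.157,*q) for q in ((0,-.033),(0,.043))],[loc((.599,.179),-.052,*q) for q in ((-.04,0),(.038,-.04),(.038,.046))])
E
```

```text
heights small (array([ 0.5659, -0.2658,  0.0252]), 0.0059) (array([ 0.6523, -0.2521,  0.0251]), 0.0005)
large (array([0.5168, 0.1001, 0.0239]), 0.0054) (array([0.6743, 0.0915, 0.0238]), 0.0016)
sL [ 0.6023 -0.2115  0.022 ]
sS [ 0.5902 -0.1369  0.022 ]
lL [0.6378 0.1403 0.022 ]
lS [0.6418 0.2258 0.022 ]
[array([ 0.6005, -0.2137]), array([ 0.5886, -0.1386])] [array([0.5591, 0.1811]), array([0.6349, 0.1371]), array([0.6393, 0.223 ])]
```

Emit:
servo_tool(
  moves=[
    [[0, 0, 0, -1, 0, 0, 1], [0, 0, 0, -1, 0, 0, 1], [0, 0, 0, -1, 0, 0, 1], [0, 0, 0, -1, 0, 0, 1], [0, 0, 0, -1, 0, 0, 1], [0, 0, 0, -1, 0, 0, 1], [0, 0, 0, -1, 0, 0, 1], [0, 0, 0, -1, 0, 0, 1]],
  ],
)

```text
time: 2.77
ee_pos: [0.4466, 0.0171, 0.2312]
eef_rot: [-3.141, -0.0, 1.576]
force: [0.4, 0.1, -0.3]
opening: 0.0855
grip_force: 0.0
```

Emit:
servo_tool(
  moves=[
    [[0, 0, 0, -1, 0, 0, 1], [0, 0, 0, -1, 0, 0, 1], [0, 0, 0, -1, 0, 0, 1], [0, 0, 0, -1, 0, 0, 1], [0, 0, 0, -1, 0, 0, 1], [0, 0, 0, -1, 0, 0.5, 1], [0, 0, 0, -0.9, 0, 0.5, 1], [0, 0, 0, 0, 0, 0.5, 1]],
  ],
)

```text
time: 3.43
ee_pos: [0.4481, -0.1926, 0.1854]
eef_rot: [3.141, 0.001, 1.572]
force: [0.1, 1.3, 0.2]
opening: 0.0851
grip_force: 0.0
```

Emit:
servo_tool(
  moves=[
    [[0, 0, 0, -0.88, -0.12, 0, 1], [0, 0, 0, 0, 0, 1, 1], [0, 0, 0, 0, 0, 1, 1], [0, 0, 0, 0, 0, 0.8, 1], [0, 0, 0, 0, 0, 0.7, 1], [0, 0, 0, 0, 0, 0.5, 1], [0, 0, 0, 0, 0, 0.3, 1], [0, 0, 0, 0, 0, 0, 1]],
  ],
)

```text
time: 4.1
ee_pos: [0.4439, -0.2144, 0.0558]
eef_rot: [-3.139, -0.002, 1.576]
force: [0.4, 0.4, 0.8]
opening: 0.0855
grip_force: 0.0
```

Emit:
servo_tool(
  moves=[
    [[0, 0, 0, 0, 0, 0, 0], [0, 0, 0, 0, 0, 0, 0], [0, 0, 0, 0, 0, 0, 0], [0, 0, 0, 0, 0, 0, 0], [0, 0, 0, 0, 0, 0, 0], [0, 0, 0, 0, 0, 0, 0], [0, 0, 0, 0, 0, 0, 0], [0, 0, 0, 0, 0, 0, 0]],
  ],
)

```text
time: 4.77
ee_pos: [0.4448, -0.2151, 0.0578]
eef_rot: [3.141, 0.001, 1.576]
force: [-0.1, 1.1, 5.4]
opening: 0.0209
grip_force: 58.4
```

Emit:
servo_tool(
  moves=[
    [[0, 0, 0, 0, 0, -0.4, 0], [0, 0, 0, 0, 0, -0.8, 0], [0, 0, 0, 0, 0, -0.8, 0], [0, 0, 0, 0, 0.2, -0.4, 0], [0, 0, 0, 0, 0.6, 0, 0], [0, 0, 0, 0, 0.8, 0, 0], [0, 0, 0, 0, 0.8, 0, 0], [0, 0, 0, 0, 0.8, 0, 0]],
  ],
)

```text
time: 5.43
ee_pos: [0.5414, -0.2142, 0.1291]
eef_rot: [-3.141, -0.0, 1.576]
force: [0.0, 0.0, -1.0]
opening: 0.0209
grip_force: 58.7
```

Emit:
servo_tool(
  moves=[
    [[0, 0, 0, 0, 0.8, 0, 0], [0, 0, 0, 0, 0.7, 0, 0], [0, 0, 0, 0, 0.4, 0, 0], [0, 0, 0, 0, 0.1, 0, 0], [0, 0, 0, 0, 0, 0, 0]],
  ],
)

```text
time: 5.85
ee_pos: [0.6007, -0.2139, 0.1285]
eef_rot: [-3.141, -0.001, 1.576]
force: [-0.4, -0.2, -1.4]
opening: 0.0209
grip_force: 58.7
```

```bash
python3 - <<'E'
from bench import viewer
import cv2, numpy as np
a=viewer.grab_frame("side")["image"][200:400,260:460]; b=viewer.grab_frame("top")["image"][140:280,340:500]
W=np.zeros((600,800,3),np.uint8); W[:400,:400]=cv2.resize(a,None,fx=2,fy=2); W[:350,400:]=cv2.resize(b,None,fx=2.5,fy=2.5)
cv2.imwrite("pics/m1.png",W[:400,:,::-1])
E
```

```text
(no output)
```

View pics/m1.png

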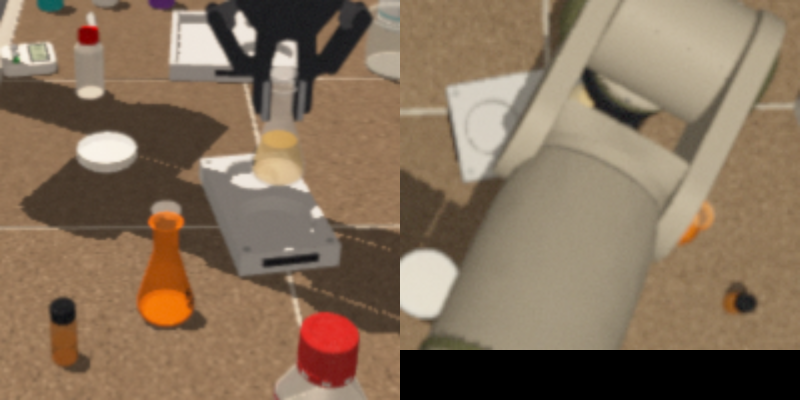

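The flask hangs upright in the fingers at side (399,285), above the insert's larger well, and its neighbours are undisturbed. I'm lowering it.

Emit:
servo_tool(
  moves=[
    [[0, 0, 0, 0.15, 0, 0.3, 0], [0, 0, 0, 0, 0, 0.6, 0], [0, 0, 0, 0, 0, 0.5, 0], [0, 0, 0, 0, 0, 0.3, 0], [0, 0, 0, 0, 0, 0.2, 0], [0, 0, 0, 0, 0, 0.12, 0], [0, 0, 0, 0, 0, 0.05, 0], [0, 0, 0, 0, 0, 0, 0]],
  ],
)

```text
time: 6.62
ee_pos: [0.6007, -0.2098, 0.0674]
eef_rot: [3.141, 0.0, 1.576]
force: [-0.4, -0.6, -1.1]
opening: 0.0205
grip_force: 58.7
```

Emit:
servo_tool(
  moves=[
    [[0, 0, 0, 0, 0, 0.04, 0], [0, 0, 0, 0, 0, 0.03, 0], [0, 0, 0, 0, 0, 0, 0.3], [0, 0, 0, 0, 0, 0, 0.5], [0, 0, 0, 0, 0, 0, 0.8], [0, 0, 0, 0, 0, 0, 1], [0, 0, 0, 0, 0, 0, 1], [0, 0, 0, 0, 0, 0, 1]],
  ],
)

```text
time: 7.28
ee_pos: [0.6006, -0.2097, 0.0651]
eef_rot: [3.142, 0.0, 1.576]
force: [-1.0, 0.4, -0.9]
opening: 0.0839
grip_force: 0.0
```

Emit:
servo_tool(
  moves=[
    [[0, 0, 0, 0, 0, -0.5, 1], [0, 0, 0, 0, 0, -1, 1], [0, 0, 0, 0, 0, -1, 1], [0, 0, 0, 0, 0, -1, 1], [0, 0, 0, 0, -0.8, -0.2, 1], [0, 0, 0, 0.5, -1, 0, 1], [0, 0, 0, 1, -1, 0, 1], [0, 0, 0, 1, -1, 0, 1]],
  ],
)

```text
time: 7.95
ee_pos: [0.4858, -0.1359, 0.176]
eef_rot: [3.141, 0.0, 1.574]
force: [1.0, 0.5, 0.0]
opening: 0.0847
grip_force: 0.0
```

Emit:
servo_tool(
  moves=[
    [[0, 0, 0, 1, -0.9, 0, 1], [0, 0, 0, 1, -0.9, 0, 1], [0, 0, 0, 1, -0.2, 0, 1], [0, 0, 0, 1, 0, 0, 1], [0, 0, 0, 1, 0, 0, 1], [0, 0, 0, 1, 0, 0, 1], [0, 0, 0, 0.7, 0, 0, 1], [0, 0, 0, 0, 0, 0, 1]],
  ],
)

```text
time: 8.62
ee_pos: [0.4258, 0.0673, 0.1763]
eef_rot: [3.141, -0.001, 1.579]
force: [-0.4, 0.0, 0.3]
opening: 0.0851
grip_force: 0.0
```

```bash
python3 - <<'E'
from bench import viewer
import cv2, numpy as np
a=viewer.grab_frame("side")["image"][200:400,260:460]; b=viewer.grab_frame("top")["image"][140:280,340:500]
W=np.zeros((600,800,3),np.uint8); W[:400,:400]=cv2.resize(a,None,fx=2,fy=2); W[:350,400:]=cv2.resize(b,None,fx=2.5,fy=2.5)
cv2.imwrite("pics/m2.png",W[:400,:,::-1])
E
```

```text
(no output)
```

View pics/m2.png

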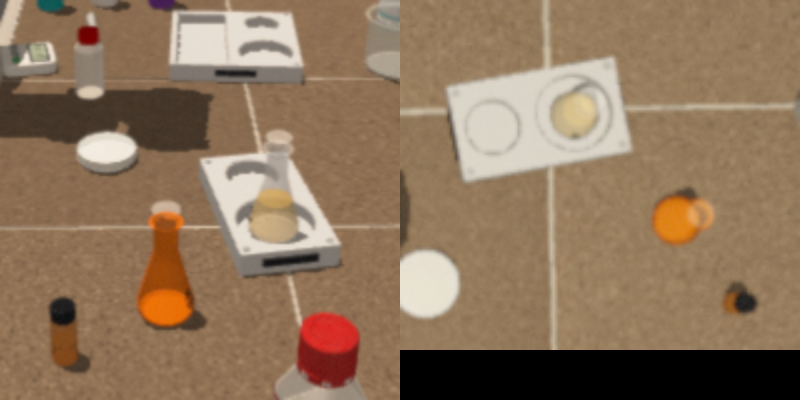

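The flask stands in its well at top (575,112 in the crop). The hand is above the short bottle.

Emit:
servo_tool(
  moves=[
    [[0, 0, 0, 0.07, -0.02, 0.7, 1], [0, 0, 0, 0, 0, 1, 1], [0, 0, 0, 0, 0, 1, 1], [0, 0, 0, 0, 0, 1, 1], [0, 0, 0, 0, 0, 0.7, 1], [0, 0, 0, 0, 0, 0.4, 1], [0, 0, 0, 0, 0, 0.2, 1], [0, 0, 0, 0, 0, 0, 1]],
  ],
)

```text
time: 9.38
ee_pos: [0.4255, 0.0657, 0.0253]
eef_rot: [-3.14, -0.0, 1.575]
force: [0.6, -0.8, 0.6]
opening: 0.0856
grip_force: 0.0
```

Emit:
servo_tool(
  moves=[
    [[0, 0, 0, 0, 0, 0, 0], [0, 0, 0, 0, 0, 0, 0], [0, 0, 0, 0, 0, 0, 0], [0, 0, 0, 0, 0, 0, 0], [0, 0, 0, 0, 0, 0, 0], [0, 0, 0, 0, 0, 0, 0], [0, 0, 0, 0, 0, 0, 0]],
  ],
)

```text
time: 9.97
ee_pos: [0.426, 0.0664, 0.0269]
eef_rot: [3.14, 0.0, 1.576]
force: [-1.1, -0.7, 7.9]
opening: 0.0317
grip_force: 58.8
```

Emit:
servo_tool(
  moves=[
    [[0, 0, 0, 0, 0, -0.4, 0], [0, 0, 0, 0, 0, -0.8, 0], [0, 0, 0, 0, 0, -0.8, 0], [0, 0, 0, 0, 0, -0.6, 0], [0, 0, 0, -0.4, 0.32, -0.1, 0], [0, 0, 0, -0.8, 0.63, 0, 0], [0, 0, 0, -1, 0.79, 0, 0], [0, 0, 0, -1, 0.79, 0, 0]],
  ],
)

```text
time: 10.63
ee_pos: [0.5027, -0.03, 0.1078]
eef_rot: [3.141, 0.0, 1.577]
force: [1.3, 0.2, 0.1]
opening: 0.0314
grip_force: 59.5
```

Emit:
servo_tool(
  moves=[
    [[0, 0, 0, -1, 0.79, 0, 0], [0, 0, 0, -1, 0.79, 0, 0], [0, 0, 0, -0.8, 0.63, 0, 0], [0, 0, 0, -0.6, 0.47, 0, 0], [0, 0, 0, -0.3, 0.24, 0, 0], [0, 0, 0, 0, 0, 0, 0]],
  ],
)

```text
time: 11.13
ee_pos: [0.5912, -0.1417, 0.1068]
eef_rot: [3.141, 0.001, 1.574]
force: [-0.4, 0.4, 0.7]
opening: 0.0316
grip_force: 59.5
```

Emit:
servo_tool(
  moves=[
    [[0, 0, 0, 0.03, -0.05, 0.3, 0], [0, 0, 0, 0, 0, 0.6, 0], [0, 0, 0, 0, 0, 0.6, 0], [0, 0, 0, 0, 0, 0.4, 0], [0, 0, 0, 0, 0, 0.25, 0], [0, 0, 0, 0, 0, 0.15, 0], [0, 0, 0, 0, 0, 0.05, 0], [0, 0, 0, 0, 0, 0, 0]],
  ],
)

```text
time: 11.8
ee_pos: [0.5886, -0.1385, 0.0368]
eef_rot: [3.141, 0.0, 1.576]
force: [-0.2, 0.6, -1.0]
opening: 0.0318
grip_force: 59.5
```

Emit:
servo_tool(
  moves=[
    [[0, 0, 0, 0, 0, 0.05, 0], [0, 0, 0, 0, 0, 0.03, 0], [0, 0, 0, 0, 0, 0, 0.4], [0, 0, 0, 0, 0, 0, 0.6], [0, 0, 0, 0, 0, 0, 0.8], [0, 0, 0, 0, 0, 0, 1], [0, 0, 0, 0, 0, 0, 1]],
  ],
)

```text
time: 12.38
ee_pos: [0.5887, -0.1388, 0.0343]
eef_rot: [3.142, 0.0, 1.576]
force: [0.4, -0.3, -0.2]
opening: 0.0799
grip_force: 0.0
```

Emit:
servo_tool(
  moves=[
    [[0, 0, 0, 0, 0, -0.5, 1], [0, 0, 0, 0, 0, -1, 1], [0, 0, 0, 0, 0, -1, 1], [0, 0, 0, 0, 0, -1, 1], [0, 0, 0, 0.5, -0.4, -0.5, 1], [0, 0, 0, 1, -0.5, 0, 1], [0, 0, 0, 1, -0.6, 0, 1], [0, 0, 0, 1, -0.6, 0, 1]],
  ],
)

```text
time: 13.05
ee_pos: [0.5243, -0.0332, 0.1544]
eef_rot: [3.141, 0.0, 1.575]
force: [0.3, 0.9, 0.4]
opening: 0.0852
grip_force: 0.0
```

Emit:
servo_tool(
  moves=[
    [[0, 0, 0, 1, -0.6, 0, 1], [0, 0, 0, 1, -0.6, 0, 1], [0, 0, 0, 1, -0.6, 0, 1], [0, 0, 0, 1, -0.6, 0, 1], [0, 0, 0, 1, -0.5, 0, 0.7], [0, 0, 0, 1, -0.5, 0, 0.5], [0, 0, 0, 1, 0, 0, 0.45], [0, 0, 0, 1, 0, 0, 0.42]],
  ],
)

```text
time: 13.72
ee_pos: [0.4211, 0.2068, 0.1546]
eef_rot: [3.141, -0.0, 1.576]
force: [0.8, -0.3, 0.2]
opening: 0.0388
grip_force: 0.0
```

```bash
python3 - <<'E'
from bench import viewer
import cv2, numpy as np
a=viewer.grab_frame("side")["image"][150:350,260:460]; b=viewer.grab_frame("top")["image"][140:300,140:460]
W=np.zeros((600,800,3),np.uint8); W[:300,:300]=cv2.resize(a,None,fx=1.5,fy=1.5); W[:240,300:780]=cv2.resize(b,None,fx=1.5,fy=1.5)
cv2.imwrite("pics/m3.png",W[:300,:,::-1])
E
```

```text
(no output)
```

View pics/m3.png

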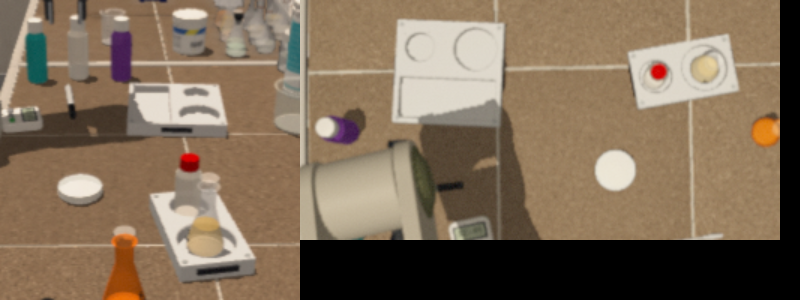

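Both small-kit items are standing in their wells: red cap at crop (658,72), flask at (706,67). The marker's black cap shows at crop (450,187). Next is the marker.

Emit:
servo_tool(
  moves=[
    [[0, 0, 0, 0.65, 0.03, 0, 0.4], [0, 0, -0.11, 0, 0, 0.5, 0.4], [0, 0, 0, 0, 0, 1, 0.4], [0, 0, 0, 0, 0, 1, 0.4], [0, 0, 0, 0, 0, 0.8, 0.4], [0, 0, 0, 0, 0, 0.5, 0.4], [0, 0, 0, 0, 0, 0.2, 0.4], [0, 0, 0, 0, 0, 0, 0.4]],
  ],
)

```text
time: 14.48
ee_pos: [0.4225, 0.2243, 0.0333]
eef_rot: [-3.139, 0.0, 1.685]
force: [0.4, -0.2, 0.5]
opening: 0.0343
grip_force: 0.0
```

```bash
python3 - <<'E'
from bench import viewer
import cv2, numpy as np
a=viewer.grab_frame("side")["image"][140:250,240:380]
cv2.imwrite("pics/m4.png",cv2.resize(a,None,fx=5,fy=5,interpolation=2)[:,:,::-1])
E
```

```text
(no output)
```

View pics/m4.png

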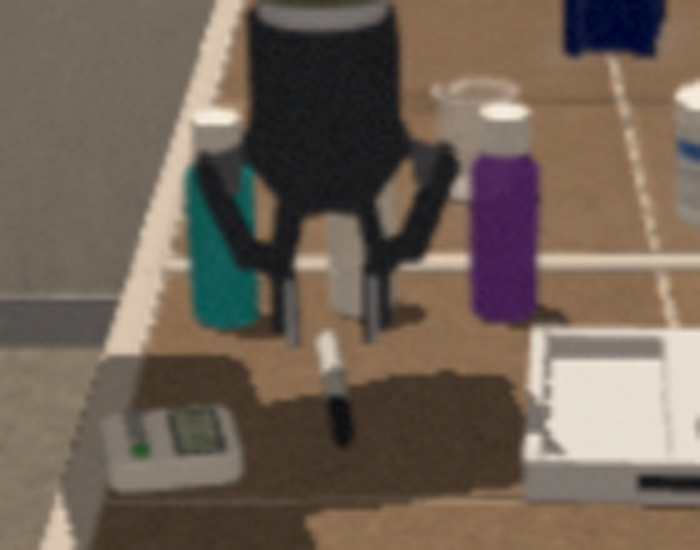

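The fingers straddle the marker (crop (290,300) and (375,300), pen at (335,390)), clear of the turquoise and purple bottles. Going down to grip.

Emit:
servo_tool(
  moves=[
    [[0, 0, 0, 0, 0, 0.4, 0.4], [0, 0, 0, 0, 0, 0.3, 0.4], [0, 0, 0, 0, 0, 0.18, 0.4], [0, 0, 0, 0, 0, 0, 0.4]],
  ],
)

```text
time: 14.87
ee_pos: [0.4226, 0.2247, 0.0075]
eef_rot: [-3.141, 0.0, 1.686]
force: [-0.1, -0.3, -0.4]
opening: 0.0343
grip_force: 0.0
```

Emit:
servo_tool(
  moves=[
    [[0, 0, 0, 0, 0, 0, 0], [0, 0, 0, 0, 0, 0, 0], [0, 0, 0, 0, 0, 0, 0], [0, 0, 0, 0, 0, 0, 0], [0, 0, 0, 0, 0, 0, 0]],
  ],
)

```text
time: 15.28
ee_pos: [0.4231, 0.2249, 0.0085]
eef_rot: [3.14, -0.0, 1.686]
force: [-0.5, -1.1, 6.6]
opening: 0.009
grip_force: 59.1
```

The grip is above the barrel's widest point (opening 9 mm), so I'm reopening and taking it lower.

Emit:
servo_tool(
  moves=[
    [[0, 0, 0, 0, 0, 0, 0.4], [0, 0, 0, 0, 0, 0, 0.4], [0, 0, 0, 0, 0, 0.1, 0.4], [0, 0, 0, 0, 0, 0.08, 0.4], [0, 0, 0, 0, 0, 0, 0.4]],
  ],
)

```text
time: 15.7
ee_pos: [0.4225, 0.2248, 0.0018]
eef_rot: [-3.141, 0.0, 1.686]
force: [-0.4, -0.6, -0.2]
opening: 0.034
grip_force: 0.0
```

Emit:
servo_tool(
  moves=[
    [[0, 0, 0, 0, 0, 0, 0], [0, 0, 0, 0, 0, 0, 0], [0, 0, 0, 0, 0, 0, 0], [0, 0, 0, 0, 0, 0, 0], [0, 0, 0, 0, 0, 0, 0]],
  ],
)

```text
time: 16.12
ee_pos: [0.4229, 0.2249, 0.0025]
eef_rot: [3.141, -0.0, 1.686]
force: [-0.6, 0.0, 1.5]
opening: 0.0097
grip_force: 60.8
```

Emit:
servo_tool(
  moves=[
    [[0, 0, 0, 0, 0, -0.3, 0], [0, 0, 0, 0, 0, -0.7, 0], [0, 0, 0, 0, 0, -0.8, 0], [0, 0, 0.08, 0, 0, -0.6, 0], [0, 0, 0.086, 0, 0, 0, 0], [0, 0, 0, -0.2, 0.6, 0, 0], [0, 0, 0, -0.2, 0.8, 0, 0], [0, 0, 0, -0.3, 0.9, 0, 0]],
  ],
)

```text
time: 16.78
ee_pos: [0.4908, 0.2005, 0.0754]
eef_rot: [3.141, -0.0, 1.521]
force: [0.2, 1.0, -0.2]
opening: 0.0093
grip_force: 60.5
```

Emit:
servo_tool(
  moves=[
    [[0, 0, 0, -0.2, 0.9, 0, 0], [0, 0, 0, -0.2, 0.8, 0, 0], [0, 0, 0, -0.13, 0.5, 0, 0], [0, 0, 0, 0, 0.1, 0, 0], [0, 0, 0, 0, 0, 0, 0]],
  ],
)

```text
time: 17.2
ee_pos: [0.5589, 0.1808, 0.0745]
eef_rot: [-3.141, -0.0, 1.519]
force: [-0.4, 0.4, -1.5]
opening: 0.0098
grip_force: 60.5
```

```bash
python3 - <<'E'
from bench import viewer
import cv2, numpy as np
a=viewer.grab_frame("side")["image"][150:250,280:440]
cv2.imwrite("pics/m5.png",cv2.resize(a,None,fx=5,fy=5,interpolation=2)[:,:,::-1])
E
```

```text
(no output)
```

View pics/m5.png

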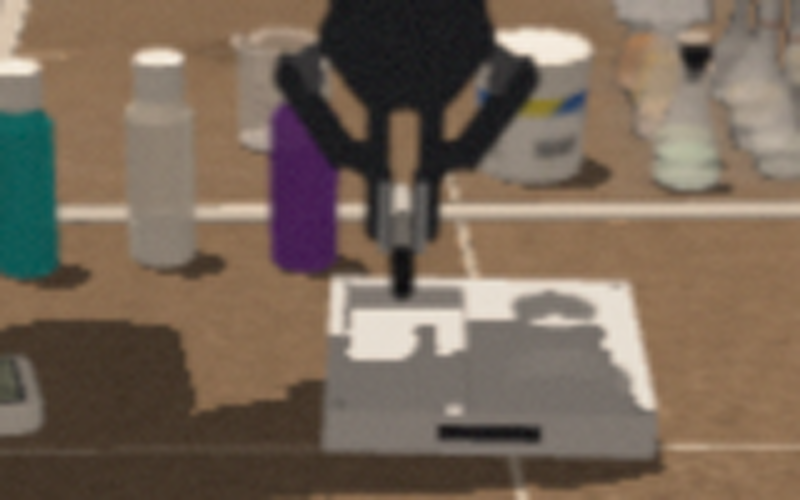

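The marker is held level across its mid-length, in line with the trough (black end at crop (402,270)). Lowering it in.

Emit:
servo_tool(
  moves=[
    [[0, 0, 0, 0, 0, 0.4, 0], [0, 0, 0, 0, 0, 0.6, 0], [0, 0, 0, 0, 0, 0.5, 0], [0, 0, 0, 0, 0, 0.3, 0], [0, 0, 0, 0, 0, 0.2, 0], [0, 0, 0, 0, 0, 0.08, 0], [0, 0, 0, 0, 0, 0, 0]],
  ],
)

```text
time: 17.83
ee_pos: [0.5585, 0.1812, 0.0121]
eef_rot: [-3.141, 0.0, 1.52]
force: [0.5, -0.4, 0.7]
opening: 0.0096
grip_force: 60.5
```

Emit:
servo_tool(
  moves=[
    [[0, 0, 0, 0, 0, 0.05, 0], [0, 0, 0, 0, 0, 0, 0.2], [0, 0, 0, 0, 0, 0, 0.3], [0, 0, 0, 0, 0, 0, 0.3], [0, 0, 0, 0, 0, -0.3, 0.3], [0, 0, 0, 0, 0, -0.8, 0.3], [0, 0, 0, 0, 0, -1, 0.3], [0, 0, 0, 0, 0, -1, 0.4]],
  ],
)

```text
time: 18.5
ee_pos: [0.5584, 0.1809, 0.1052]
eef_rot: [-3.141, 0.0, 1.52]
force: [0.6, 1.2, 0.4]
opening: 0.034
grip_force: 0.0
```

Emit:
servo_tool(
  moves=[
    [[0, 0, -0.125, 0, 0, -1, 0.7], [0, 0, -0.125, 0, 0, -1, 0.7], [0, 0, -0.125, 0, 0, -0.9, 0.7], [0, 0, -0.125, 0, 0, 0, 0.7], [0, 0, -0.125, 0, 0, 0, 0.7], [0, 0, -0.125, 0, 0, 0, 0.7], [0, 0, -0.125, 0, 0, 0, 0.7], [0, 0, -0.125, 0, 0, 0, 0.7]],
  ],
)

```text
time: 19.17
ee_pos: [0.5586, 0.181, 0.1914]
eef_rot: [3.141, 0.001, 2.526]
force: [-0.1, 0.7, -0.2]
opening: 0.0599
grip_force: 0.0
```

Emit:
servo_tool(
  moves=[
    [[0, 0, -0.125, 0, 0, 0, 0.7], [0, 0, -0.125, 0, 0, 0, 0.7], [0, 0, -0.125, 0, 0, 0, 0.7], [0, 0, -0.125, 0, 0, 0, 0.7], [0, 0, -0.122, 0, 0, 0, 0.7], [0, 0, 0, 0, 0, 0, 0.7]],
  ],
)

```text
time: 19.67
ee_pos: [0.5586, 0.181, 0.1913]
eef_rot: [3.141, 0.001, -3.137]
force: [-0.3, 1.1, -0.8]
opening: 0.0597
grip_force: 0.0
```

Emit:
servo_tool(
  moves=[
    [[0, 0, 0, 0.5, 0.6, 0, 0.7], [0, 0, 0, 0.7, 0.95, 0, 0.7], [0, 0, 0, 0.7, 0.95, 0, 0.7], [0, 0, 0, 0.7, 0.95, 0, 0.7], [0, 0, 0, 0.7, 0.95, 0, 0.7], [0, 0, 0, 0.6, 0.8, 0, 0.7], [0, 0, 0, 0.33, 0.43, 0, 0.7], [0, 0, 0, 0, 0, 0, 0.7]],
  ],
)

```text
time: 20.33
ee_pos: [0.4296, 0.3521, 0.1912]
eef_rot: [3.141, 0.0, 3.142]
force: [0.2, 0.0, 0.5]
opening: 0.06
grip_force: 0.0
```

```bash
python3 - <<'E'
from bench import viewer
import cv2, numpy as np
a=viewer.grab_frame("side")["image"][110:240,260:420]
b=viewer.grab_frame("top")["image"][140:300,130:300]
W=np.zeros((480,800,3),np.uint8); W[:325,:400]=cv2.resize(a,None,fx=2.5,fy=2.5,interpolation=2); W[:368,400:791]=cv2.resize(b,None,fx=2.3,fy=2.3)
cv2.imwrite("pics/m6.png",W[:370,:,::-1])
E
```

```text
(no output)
```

View pics/m6.png

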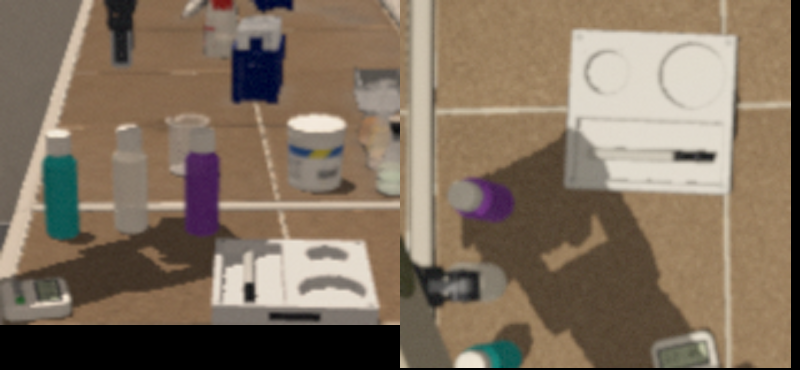

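The marker lies in the trough, crop (655,155). The hand is above the white bottle, crop (470,285), and the neighbouring bottles are clear. Descending, with the fingers closing along y.

Emit:
servo_tool(
  moves=[
    [[0, 0, 0, -0.06, -0.07, 0.5, 0.7], [0, 0, 0, 0, 0, 0.9, 0.7], [0, 0, 0, 0, 0, 0.9, 0.7], [0, 0, 0, 0, 0, 0.9, 0.7], [0, 0, 0, 0, 0, 0.8, 0.7], [0, 0, 0, 0, 0, 0.5, 0.7], [0, 0, 0, 0, 0, 0.24, 0.7], [0, 0, 0, 0, 0, 0, 0.7]],
  ],
)

```text
time: 21.1
ee_pos: [0.4344, 0.3469, 0.0477]
eef_rot: [-3.141, -0.001, 3.139]
force: [-0.5, -0.5, 0.1]
opening: 0.0597
grip_force: 0.0
```

Emit:
servo_tool(
  moves=[
    [[0, 0, 0, 0, 0, 0, 0], [0, 0, 0, 0, 0, 0, 0], [0, 0, 0, 0, 0, 0, 0], [0, 0, 0, 0, 0, 0, 0], [0, 0, 0, 0, 0, 0, 0]],
  ],
)

```text
time: 21.52
ee_pos: [0.4343, 0.3478, 0.0494]
eef_rot: [3.141, 0.002, -3.141]
force: [0.9, -2.4, 5.8]
opening: 0.0368
grip_force: 59.8
```

Emit:
servo_tool(
  moves=[
    [[0, 0, 0, 0, 0, -0.4, 0], [0, 0, 0, 0, 0, -0.8, 0], [0, 0, 0, 0, 0, -0.8, 0], [0, 0, 0, 0, 0, -0.7, 0], [0, 0, 0, 0, -0.3, -0.3, 0], [0, 0, 0, 0, -0.7, 0, 0], [0, 0, 0, 0, -0.9, 0, 0], [0, 0, 0, 0, -0.9, 0, 0]],
  ],
)

```text
time: 22.18
ee_pos: [0.4328, 0.2624, 0.1378]
eef_rot: [-3.141, -0.001, -3.14]
force: [0.5, 0.6, -1.1]
opening: 0.0367
grip_force: 60.2
```

Emit:
servo_tool(
  moves=[
    [[0, 0, 0, 0, -0.9, 0, 0], [0, 0, 0, -0.3, -0.9, 0, 0], [0, 0, 0, -0.6, -0.8, 0, 0], [0, 0, 0, -0.8, -0.7, 0, 0], [0, 0, 0, -0.9, -0.5, 0, 0], [0, 0, 0, -0.9, -0.3, 0, 0], [0, 0, 0, -0.9, -0.1, 0, 0], [0, 0, 0, -0.9, 0, 0, 0]],
  ],
)

```text
time: 22.85
ee_pos: [0.5933, 0.136, 0.1376]
eef_rot: [-3.141, -0.002, 3.14]
force: [0.7, 0.1, -1.3]
opening: 0.0368
grip_force: 60.2
```

Emit:
servo_tool(
  moves=[
    [[0, 0, 0, -0.7, 0, 0, 0], [0, 0, 0, -0.5, 0, 0, 0], [0, 0, 0, -0.3, 0, 0, 0], [0, 0, 0, 0, 0, 0, 0]],
  ],
)

```text
time: 23.18
ee_pos: [0.6384, 0.1369, 0.1369]
eef_rot: [-3.141, -0.001, 3.141]
force: [-0.4, 0.7, -1.4]
opening: 0.0365
grip_force: 60.2
```

Emit:
servo_tool(
  moves=[
    [[0, 0, 0, 0, 0, 0.4, 0], [0, 0, 0, 0, 0, 0.7, 0], [0, 0, 0, 0, 0, 0.6, 0], [0, 0, 0, 0, 0, 0.4, 0], [0, 0, 0, 0, 0, 0.3, 0], [0, 0, 0, 0, 0, 0.15, 0], [0, 0, 0, 0, 0, 0.05, 0], [0, 0, 0, 0, 0, 0, 0]],
  ],
)

```text
time: 23.85
ee_pos: [0.6376, 0.1377, 0.0605]
eef_rot: [-3.142, 0.0, -3.141]
force: [-0.4, 0.3, -0.5]
opening: 0.0367
grip_force: 60.2
```

```bash
python3 - <<'E'
from bench import viewer
import cv2, numpy as np
a=viewer.grab_frame("side")["image"][130:250,310:450]
cv2.imwrite("pics/m7.png",cv2.resize(a,None,fx=4,fy=4,interpolation=2)[:,:,::-1])
E
```

```text
(no output)
```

View pics/m7.png

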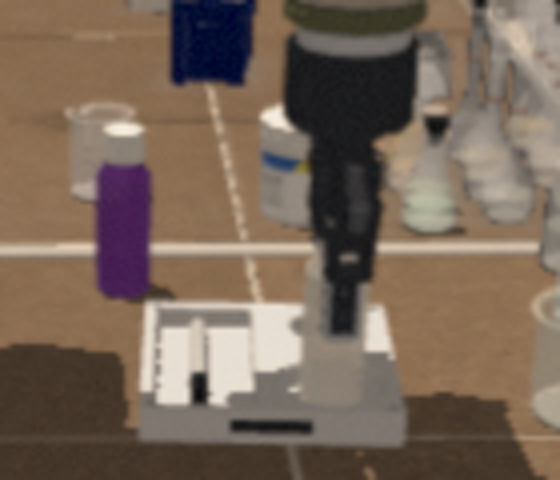

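The tall bottle is upright inside the larger well, foot at crop (332,390). Setting it down the last 3–4 mm.

Emit:
servo_tool(
  moves=[
    [[0, 0, 0, 0, 0, 0.06, 0], [0, 0, 0, 0, 0, 0.04, 0], [0, 0, 0, 0, 0, 0.03, 0], [0, 0, 0, 0, 0, 0, 0]],
  ],
)

```text
time: 24.23
ee_pos: [0.6379, 0.1378, 0.0575]
eef_rot: [-3.142, 0.001, -3.141]
force: [-2.1, 0.2, 4.0]
opening: 0.0365
grip_force: 61.0
```

Emit:
servo_tool(
  moves=[
    [[0, 0, 0, 0, 0, 0, 0.3], [0, 0, 0, 0, 0, 0, 0.6], [0, 0, 0, 0, 0, 0, 0.7], [0, 0, 0, 0, 0, 0, 0.7], [0, 0, 0, 0, 0, -0.3, 0.7], [0, 0, 0, 0, 0, -0.7, 0.7], [0, 0, 0, 0, 0, -1, 0.7], [0, 0, 0, 0, 0, -1, 0.7]],
  ],
)

```text
time: 24.9
ee_pos: [0.6373, 0.1378, 0.1476]
eef_rot: [3.142, -0.001, -3.141]
force: [0.3, -0.4, -0.1]
opening: 0.0597
grip_force: 0.0
```

Emit:
servo_tool(
  moves=[
    [[0, 0, 0, 0, 0, -1, 0.7], [0, 0, 0, 0, 0, -0.8, 0.7], [0, 0, 0, 0.3, -0.7, 0, 0.7], [0, 0, 0, 0.42, -0.97, 0, 0.7], [0, 0, 0, 0.42, -0.97, 0, 0.7], [0, 0, 0, 0.42, -0.97, 0, 0.7], [0, 0, 0, 0.42, -0.97, 0, 0.7], [0, 0, 0, 0.42, -0.97, 0, 0.7]],
  ],
)

```text
time: 25.57
ee_pos: [0.5649, -0.0299, 0.2011]
eef_rot: [-3.141, 0.001, -3.141]
force: [0.8, 0.3, 0.3]
opening: 0.0599
grip_force: 0.0
```

Emit:
servo_tool(
  moves=[
    [[0, 0, 0, 0.42, -0.97, 0, 0.6], [0, 0, 0, 0.42, -0.97, 0, 0.6], [0, 0, 0, 0.42, -0.97, 0, 0.6], [0, 0, 0, 0.42, -0.97, 0, 0.6], [0, 0, 0, 0.42, -0.97, 0, 0.6], [0, 0, 0, 0.42, -0.97, 0, 0.6], [0, 0, 0, 0.42, -0.97, 0, 0.6], [0, 0, 0, 0.42, -0.97, 0, 0.6]],
  ],
)

```text
time: 26.23
ee_pos: [0.4641, -0.2629, 0.2012]
eef_rot: [-3.141, 0.001, -3.141]
force: [0.0, 1.1, -0.1]
opening: 0.0512
grip_force: 0.0
```

Emit:
servo_tool(
  moves=[
    [[0, 0, 0, 0.4, -0.95, 0, 0.6], [0, 0, 0, 0.4, -0.95, 0, 0.6], [0, 0, 0, 0.3, -0.8, 0, 0.6], [0, 0, 0, 0.19, -0.44, 0, 0.6], [0, 0, 0, 0, 0, 0, 0.6], [0, 0, 0, 0, 0, 0, 0.6]],
  ],
)

```text
time: 26.73
ee_pos: [0.4262, -0.3555, 0.2006]
eef_rot: [3.141, 0.0, 3.141]
force: [1.2, 0.9, -0.6]
opening: 0.051
grip_force: 0.0
```

```bash
python3 - <<'E'
from bench import viewer
import cv2, numpy as np
a=viewer.grab_frame("side")["image"][130:410,240:440]
b=viewer.grab_frame("top")["image"][140:300,140:490]
W=np.zeros((420,800,3),np.uint8); W[:420,:300]=cv2.resize(a,None,fx=1.5,fy=1.5); W[:224,300:790]=cv2.resize(b,None,fx=1.4,fy=1.4)
cv2.imwrite("pics/m8.png",W[:,:,::-1])
E
```

```text
(no output)
```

View pics/m8.png

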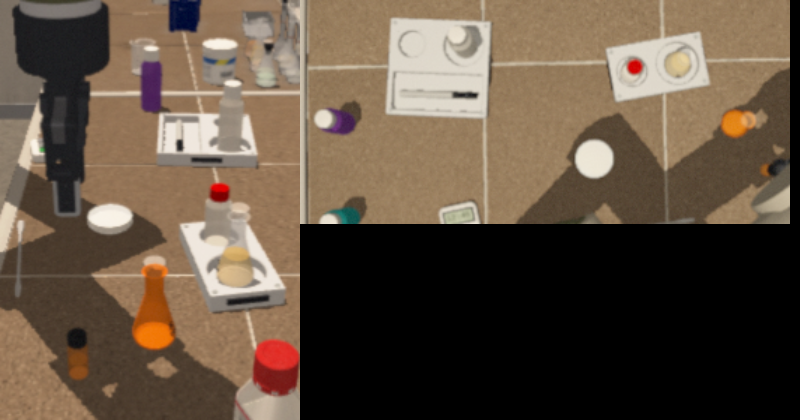

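The large kit now has its marker and tall bottle in place (crop (440,94), (463,40)). The hand is straight above the vial (side crop (78,355)).

Emit:
servo_tool(
  moves=[
    [[0, 0, 0, 0.02, -0.03, 0.6, 0.6], [0, 0, 0, 0, 0, 1, 0.6], [0, 0, 0, 0, 0, 1, 0.6], [0, 0, 0, 0, 0, 1, 0.6], [0, 0, 0, 0, 0, 1, 0.6], [0, 0, 0, 0, 0, 0.8, 0.6], [0, 0, 0, 0, 0, 0.5, 0.6], [0, 0, 0, 0, 0, 0.2, 0.6]],
  ],
)

```text
time: 27.5
ee_pos: [0.4257, -0.3546, 0.0154]
eef_rot: [3.138, -0.002, -3.14]
force: [0.3, 0.2, -0.4]
opening: 0.0513
grip_force: 0.0
```

Emit:
servo_tool(
  moves=[
    [[0, 0, 0, 0, 0, 0, 0.6], [0, 0, 0, 0, 0, 0, 0], [0, 0, 0, 0, 0, 0, 0], [0, 0, 0, 0, 0, 0, 0], [0, 0, 0, 0, 0, 0, 0], [0, 0, 0, 0, 0, 0, 0], [0, 0, 0, 0, 0, 0, 0]],
  ],
)

```text
time: 28.08
ee_pos: [0.4262, -0.357, 0.0189]
eef_rot: [-3.14, 0.002, -3.141]
force: [0.9, 0.5, 6.7]
opening: 0.0193
grip_force: 58.6
```

Emit:
servo_tool(
  moves=[
    [[0, 0, 0, 0, 0, -0.4, 0], [0, 0, 0, 0, 0, -0.8, 0], [0, 0, 0, 0, 0, -0.9, 0], [0, 0, 0, 0, 0, -0.9, 0], [0, 0, 0, 0, 0, -0.9, 0], [0, 0, 0, 0, 0, -0.9, 0], [0, 0, 0, 0, 0, -0.6, 0], [0, 0, 0, -0.1, 0.3, -0.1, 0]],
  ],
)

```text
time: 28.75
ee_pos: [0.4292, -0.3494, 0.1864]
eef_rot: [-3.135, 0.005, 3.14]
force: [0.3, 0.1, -0.1]
opening: 0.0195
grip_force: 58.6
```

Emit:
servo_tool(
  moves=[
    [[0, 0, 0, -0.25, 0.7, 0, 0], [0, 0, 0, -0.35, 0.95, 0, 0], [0, 0, 0, -0.35, 0.95, 0, 0], [0, 0, 0, -0.35, 0.95, 0, 0], [0, 0, 0, -0.35, 0.95, 0, 0], [0, 0, 0, -0.35, 0.95, 0, 0], [0, 0, 0, -0.35, 0.95, 0, 0], [0, 0, 0, -0.35, 0.95, 0, 0]],
  ],
)

```text
time: 29.42
ee_pos: [0.5094, -0.1249, 0.1818]
eef_rot: [3.141, -0.001, -3.141]
force: [0.3, -0.3, -0.7]
opening: 0.019
grip_force: 58.6
```

Emit:
servo_tool(
  moves=[
    [[0, 0, 0, -0.35, 0.95, 0, 0], [0, 0, 0, -0.35, 0.95, 0, 0], [0, 0, 0, -0.35, 0.95, 0, 0], [0, 0, 0, -0.35, 0.95, 0, 0], [0, 0, 0, -0.35, 0.95, 0, 0], [0, 0, 0, -0.35, 0.95, 0, 0], [0, 0, 0, -0.35, 0.95, 0, 0], [0, 0, 0, -0.35, 0.95, 0, 0]],
  ],
)

```text
time: 30.08
ee_pos: [0.5932, 0.103, 0.1816]
eef_rot: [3.141, -0.001, -3.141]
force: [-0.3, -0.3, -0.5]
opening: 0.0194
grip_force: 58.6
```

Emit:
servo_tool(
  moves=[
    [[0, 0, 0, -0.3, 0.9, 0, 0], [0, 0, 0, -0.4, 0.9, 0, 0], [0, 0, 0, -0.4, 0.9, 0, 0], [0, 0, 0, -0.3, 0.75, 0, 0], [0, 0, 0, -0.13, 0.45, 0, 0], [0, 0, 0, -0.03, 0.15, 0, 0], [0, 0, 0, 0, 0, 0, 0]],
  ],
)

```text
time: 30.67
ee_pos: [0.6397, 0.2235, 0.1814]
eef_rot: [-3.141, -0.001, -3.14]
force: [-0.2, -1.0, -0.3]
opening: 0.0194
grip_force: 58.6
```

Emit:
servo_tool(
  moves=[
    [[0, 0, 0, -0.02, 0.03, 0.5, 0], [0, 0, 0, 0, 0, 0.9, 0], [0, 0, 0, 0, 0, 1, 0], [0, 0, 0, 0, 0, 0.9, 0], [0, 0, 0, 0, 0, 0.7, 0], [0, 0, 0, 0, 0, 0.5, 0], [0, 0, 0, 0, 0, 0.3, 0], [0, 0, 0, 0, 0, 0.15, 0]],
  ],
)

```text
time: 31.33
ee_pos: [0.6402, 0.2223, 0.0327]
eef_rot: [-3.141, -0.002, 3.141]
force: [0.9, -0.3, -0.6]
opening: 0.0192
grip_force: 58.6
```

```bash
python3 - <<'E'
from bench import viewer
import cv2, numpy as np
a=viewer.grab_frame("side")["image"][130:250,310:450]
cv2.imwrite("pics/m9.png",cv2.resize(a,None,fx=4,fy=4,interpolation=2)[:,:,::-1])
E
```

```text
(no output)
```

View pics/m9.png

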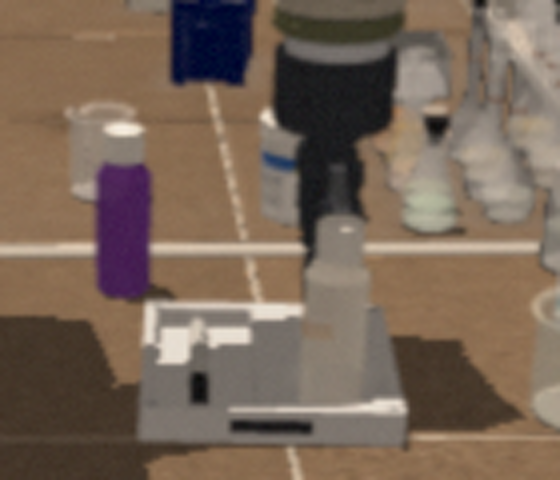

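The hand with the vial is hidden behind the tall bottle (crop (335,300)), which stands undisturbed. I'm lowering the last millimetres by feel.

Emit:
servo_tool(
  moves=[
    [[0, 0, 0, 0, 0, 0.1, 0], [0, 0, 0, 0, 0, 0.06, 0], [0, 0, 0, 0, 0, 0.04, 0], [0, 0, 0, 0, 0, 0, 0]],
  ],
)

```text
time: 31.72
ee_pos: [0.6411, 0.2233, 0.0283]
eef_rot: [3.142, 0.001, -3.141]
force: [-0.3, 0.3, -0.5]
opening: 0.0195
grip_force: 58.6
```

Emit:
servo_tool(
  moves=[
    [[0, 0, 0, 0, 0, 0.04, 0], [0, 0, 0, 0, 0, 0.03, 0], [0, 0, 0, 0, 0, 0, 0]],
  ],
)

```text
time: 31.97
ee_pos: [0.6412, 0.2234, 0.0269]
eef_rot: [3.141, 0.001, -3.141]
force: [-1.0, 0.3, 5.6]
opening: 0.0194
grip_force: 59.3
```

Emit:
servo_tool(
  moves=[
    [[0, 0, 0, 0, 0, -0.02, 0.25], [0, 0, 0, 0, 0, 0, 0.4], [0, 0, 0, 0, 0, 0, 0.5], [0, 0, 0, 0, 0, 0, 0.5], [0, 0, 0, 0, 0, -0.3, 0.5], [0, 0, 0, 0, 0, -0.7, 0.5], [0, 0, 0, 0, 0, -1, 0.5], [0, 0, 0, 0, 0, -1, 0.5]],
  ],
)

```text
time: 32.63
ee_pos: [0.6406, 0.2232, 0.1176]
eef_rot: [-3.141, -0.001, -3.141]
force: [0.2, -0.5, 1.0]
opening: 0.0426
grip_force: 0.0
```

Emit:
servo_tool(
  moves=[
    [[0, 0, 0, 0, 0, -1, 0.5], [0, 0, 0, 0, 0, -1, 0.5], [0, 0, 0, 0, 0, -1, 0.5], [0, 0, 0, 1, 0, -0.3, 0.5], [0, 0, 0, 1, 0, 0, 0.5], [0, 0, 0, 1, 0, 0, 0.5], [0, 0, 0, 1, 0, 0, 0.5], [0, 0, 0, 1, 0, 0, 0.5]],
  ],
)

```text
time: 33.3
ee_pos: [0.4893, 0.2231, 0.2161]
eef_rot: [3.141, 0.001, -3.141]
force: [0.0, 1.0, 0.5]
opening: 0.0426
grip_force: 0.0
```

Emit:
servo_tool(
  moves=[
    [[0, 0, 0, 0.7, 0.8, 0, 0.5], [0, 0, 0, 0.5, 1, 0, 0.5], [0, 0, 0, 0.3, 1, 0, 0.5], [0, 0, 0, 0, 1, 0, 0.5], [0, 0, 0, 0, 1, 0, 0.5], [0, 0, 0, 0, 1, 0, 0.5], [0, 0, 0, 0, 0.5, 0, 0.5], [0, 0, 0, 0, 0, 0, 0.5]],
  ],
)

```text
time: 33.97
ee_pos: [0.4452, 0.4148, 0.2156]
eef_rot: [3.141, 0.0, -3.138]
force: [-0.2, 0.7, -0.2]
opening: 0.0426
grip_force: 0.0
```

```bash
python3 - <<'E'
from bench import viewer
import cv2, numpy as np
a=viewer.grab_frame("side")["image"][130:410,240:440]
b=viewer.grab_frame("top")["image"][140:300,140:490]
W=np.zeros((420,800,3),np.uint8); W[:420,:300]=cv2.resize(a,None,fx=1.5,fy=1.5); W[:224,300:790]=cv2.resize(b,None,fx=1.4,fy=1.4)
W[228:418,300:500]=cv2.resize(b[:95,50:150],None,fx=2,fy=2)
cv2.imwrite("pics/m10.png",W[:,:,::-1])
E
```

```text
(no output)
```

View pics/m10.png

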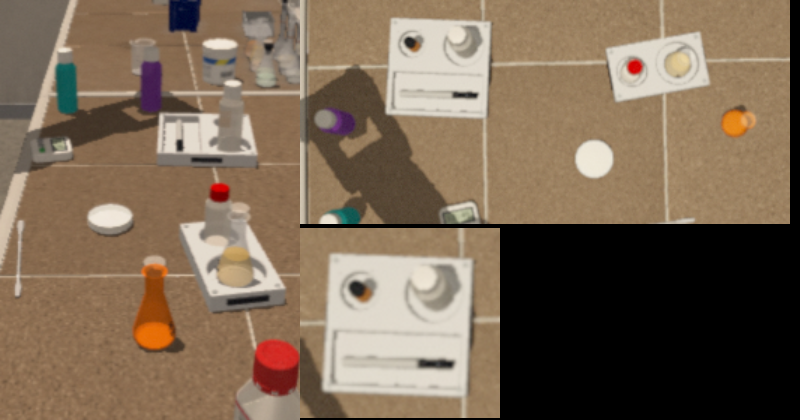

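All five items are in their pockets and standing upright: vial at crop (358,288), tall bottle at (428,285), marker at (395,361), and the small kit at (633,68) and (678,64). The petri dish, orange flask, and purple and turquoise bottles are unmoved, and the hand is clear. Handing in.

```bash
python3 -c "
from bench import manip
print(manip.sign_off())"
```

```text
the job is handed in; nothing more can be done
None
```

I made up both kits in the order asked and handed the job in at about 34 s; the final pictures show all five items in their pockets, with the flask, bottles and vial upright and the petri dish and look-alikes where they were.

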